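# Flip the ratchet to loosen and open the plug of a lamp housing

### The job

Lift the ratchet out of its blue holder, set its square drive fully home in the plug on top of the blue-topped lamp housing and let go of it. Only then flip its red direction lever to the loosening side, take the ratchet again by the rubber grip at the end of its handle, and swing it anticlockwise (seen from above) until the plug's white mark has turned from the red mark to the green one or a little beyond. Let go, leaving the ratchet sitting flat in the plug, and leave the other things on the bench where they are.

Things in the scene. Friction and masses are not known exactly. Their poses are not given: they have to be found in the camera images.
- ratchet: Large steel ratchet wrench, about 0.47 kg, 197 mm long. Origin on the drive axis at the flat underside of the head; z up, handle along its -x. Head 54 mm across, 22 mm thick, with a 30 mm wide shoulder behind it to x = -43 mm. Centre of mass 16 mm from the drive axis towards the handle. It starts lying level on the holder, drive in the pocket.
- drive_tip (a point): Bottom end of the ratchet's square drive, 17 mm below the head's underside. The drive is 20 mm square, tapering to 12 mm over its last 7 mm. At the start its sides are parallel to the handle; light friction holds it so. It turns in the head, but the pawl set by the lever lets it turn one way only (15 clicks a turn, at first almost no play).
- neck (a point): Point on the neck's centre line, 56 mm from the drive axis towards the handle, at half height (11 mm above the head's underside); a good place to grip for carrying. The neck is a flat-sided bar 22 mm wide, 18 mm high, from x = -43 to -90 mm in the ratchet's frame.
- rubber_grip (a point): Middle of the rubber grip, black with blue bands, at the handle's end: flat-sided, 26 mm wide, 22 mm high, from x = -90 to -170 mm in the ratchet's frame. This point is 130 mm from the drive axis, 11 mm above the head's underside.
- lever (a joint): Red direction lever on the head, angle -0.5 to 0.5 rad; a spring snaps it to the side it is nearer. Negative (at the start): tip to the ratchet's -y, right as seen from the handle's end; it drives clockwise only (tightens) and slips anticlockwise. Positive: tip to +y (left), drives anticlockwise (loosens). If a pawl meets a tooth it may rest at about 0.2. A slow push of about 2 N at the tip flips it.
- lever_tip (a point): On the lever's thumb piece, a block 12 mm long, 9 mm wide, 23.5 to 37.5 mm above the head's underside (1.5 mm above the head's top). The lever turns about a vertical pin 28 mm from the drive axis on the handle side and points away from the handle; this point is 31 mm from the pin and travels about 30 mm sideways.
- plug (a joint): Angle of the plug, rad: 0 locked (white mark at the red mark), grows anticlockwise from above, 1.05 at the green mark (60 degrees), hard stop at 1.13. It stays where left; turning it takes about 0.3 N m.
- plug_mouth (a point): Centre of the plug's top, 115 mm above the bench; x points to the white mark, z up; turns with the plug. The plug is an aluminium block 64 mm square, 25 mm high, with a blind square hole 22.5 mm wide (3 mm chamfer), 19 mm deep, sides parallel to x and y. With the drive home the head's underside lies on the plug, the ratchet's origin at this point. It fits in any of four quarter turns.
- housing: Black octagonal lamp housing with a blue top, about 190 mm across its corners and 90 mm high, fixed to the bench. Origin: centre of its underside, below the plug's axis; x points to the red mark, the green mark is 60 degrees anticlockwise of it.
- holder: Blue block 66 x 66 x 26 mm on a dark 90 mm square foot, fixed to the bench, with a 26 mm square pocket 22 mm deep in which the drive hangs loosely. Origin: centre of its underside.
- board_a: Bystander: white LED board, disc 104 mm across, about 15 mm high, origin at its underside.
- board_b: Bystander: another such white LED board.
- lens_ring: Bystander: black ring 64 mm across, 18 mm high, origin at its underside, between housing and holder.
- heat_sink: Bystander: round aluminium heat sink 52 mm across, 30 mm high, origin at its underside, between housing and holder.
- tub: Bystander: white plastic tub with red lid, 110 mm across, 100 mm high, origin at its underside.
- screwdriver: Bystander: orange screwdriver, 190 mm long, lying on the bench.

How it is judged:
On the way, in this order (a step that is already met when the one before it is completed fails the run):
1. the ratchet sits fully home and flat in the locked plug, let go (z of ratchet in the frame of plug_mouth between -0.003 and 0.005 m and horizontal distance between ratchet and plug_mouth below 0.005 m and angle between ratchet's own z axis and vertical below 0.1 rad and contact force between the fingers and ratchet below 0.3 N and value of joint plug below 0.2 rad), for 0.2 s.
2. the lever is flipped to the loosening side while the ratchet sits in the still locked plug (z of ratchet in the frame of plug_mouth between -0.003 and 0.005 m and horizontal distance between ratchet and plug_mouth below 0.005 m and angle between ratchet's own z axis and vertical below 0.1 rad and value of joint lever above 0.1 rad and value of joint plug below 0.2 rad), for 0.2 s.
3. the ratchet is taken again by its rubber grip, fingers on either side, before the plug is turned (x of the grasp point in the frame of ratchet between -0.18 and -0.085 m and y of the grasp point in the frame of ratchet between -0.012 and 0.012 m and contact force between the fingers and ratchet above 3 N and value of joint plug below 0.2 rad), for 0.1 s.
4. the plug is turned to the green mark with the ratchet in it and set to loosen (z of ratchet in the frame of plug_mouth between -0.003 and 0.005 m and horizontal distance between ratchet and plug_mouth below 0.005 m and angle between ratchet's own z axis and vertical below 0.1 rad and value of joint plug above 0.93 rad and value of joint lever above 0.1 rad), for 0.1 s.
At the end, for the whole second after the job is handed in: The plug stands at the green mark or beyond (at least 0.93 rad, the mark is at 1.05), the lever is on the loosening side (above 0.1 rad), the ratchet rests let go in the plug: its origin within 5 mm of the plug's mouth sideways and from -3 to +5 mm in height, tilted less than 0.1 rad, at rest (all of step 4 and linear speed of ratchet below 0.02 m/s and angular speed of ratchet below 0.15 rad/s and contact force between the fingers and ratchet below 0.3 N); the robot touches nothing.
It fails at once if another thing on the bench (LED board, lens ring, heat sink, tub, screwdriver) is shifted by more than 20 mm (distance of any of board_a, board_b, lens_ring, heat_sink, tub, screwdriver from where it was at the start of the episode above 0.02 m).
It also fails if it takes over 70 s, if anything falls off the work surface, if the arm or the gripper's body presses on something with over 40 N, if the wrist force passes 120 N, or if a joint passes its speed limit or range.

### The arm

A 7-joint arm with a two-finger parallel gripper is mounted at the origin on the work surface. World frame = base frame: x ahead of the robot, y to its left, z up, the work surface at z = 0. Lengths are in m, angles in rad, forces in N, time in s.
With the tool pointing down it reaches from about 0.35 to 0.9 m from the base axis. Payload 8.1 kg.
Tool frame: the origin (TCP) lies between the finger pads; the fingertips stand bot.finger_overhang ahead of it and the grasp point (between the pads) lies 11 mm behind it (bot.finger_overhang is the distance from the TCP to the fingertips, in m); z points along the fingers, y is the line along which they close (so a half turn about z gives the same grasp; the last joint's range is limited). The gripper opens to 92 mm and grips with 3 to 60 N. Pads are 19 mm wide; open, the fingers measure 130 mm over their backs; the gripper's body (75 mm by 190 mm) begins 47 mm behind the grasp point.
Start: joints at [1.081, 0.434, 0.025, 1.573, -0.012, 1.134, -0.075], TCP at [0.236, -0.579, 0.235] pointing down, gripper open.
Joint ranges: [-2.62, 2.62], [-0.44, 2.09], [-1.27, 1.32], [0.08, 2.57], [-1.32, 4.46], [0.12, 2], [-2.74, 2.74]. Speed limits (rad/s): [2.22, 2.22, 3.01, 3.01, 3.14, 3.14, 3.14].

### API

Orientations are given as a unit quaternion [w, x, y, z].
In Python, from bench import telemetry, optics, order, bot gives the robot as it stands.
- The arm moves only by the shell command python3 -m handwheel 'ROWS' [FORCE]. ROWS is JSON, a list of rows, each an object of numbers: "dx", "dy", "dz": the shift along the tool's x, y, z in units of 30 mm (1.0 is 30 mm); "rx", "ry", "rz": the turn, a rotation vector about the tool's x, y, z in rad; "gripper": the gripper command: -1 is shut, 1 is fully open, values between are in proportion. In form: [{"dx": .., "dy": .., "dz": .., "rx": .., "ry": .., "rz": .., "gripper": ..}, ...]. A call has 1 to 10 rows; each row shifts and turns the commanded pose from where the row before left it, along the tool's axes as they then stand; what a row does not reach is not made up. A row lasts 1/8 s, in which the tool goes at most 62.5 mm and 10.7 degrees, less where a joint would pass 70% of its speed; a pose out of reach is approached as far as the arm can. A call is refused whole if a number of a shift passes 1 or a number of a turn 0.188, either way. A call with a gripper value outside its range is refused whole. The fingers move at their own pace and stop on an object; FORCE is the grip in N (left out, the last holds). Time passes only in rows, so rows that do not move let the fingers close. It gives the time, the measured TCP pose, the force, the opening and the grip force at its end, in the units of the state.
- telemetry.observe(): the state, without advancing time (a new reading comes with each control period).
- optics.snapshot(name): name is "side" or "top" or "wrist"; returns a dict with "img" (480x640x3 uint8, blue, green, red), "fx", "fy", "cx", "cy" (pixels), "xyz" and "attitude" of the camera in the world. Camera axes: x right, y up, looking along -z (the intrinsics and any distortion apply to the point x, -y, -z); pixel columns grow to the right and rows downward; lengths in m; the calibration is good to about 2 mm. A picture is of the moment at which its call begins. There is no depth.
- order.finish_job(): hands the job in; it is judged then, once.
The state is a dict: "time": time; "joints": joint angles; "qd": joint speeds; "joint_efforts": joint torques, N m; "tool_pos": TCP position; "tcp_rot": TCP orientation; "ft_force": force on the tool from outside, world axes, zero at the start; "torque": the same for the moment, N m; "finger_gap": finger opening in m; "gripper_force": force on a finger pad.
Only numpy, scipy, OpenCV 4.12 (cv2) and the standard library are available. Lean on these libraries where they do the work, as an engineer would, in place of code of your own. Each camera call takes 0.05 s, during which the arm holds its last target. There are 200 camera calls.

## Working session

There is one attempt and no reset: what is moved stays moved. The work goes in short steps, Python scripts to look and compute and a shell command to move; the robot and the scene stay as the last step left them, time stands still between calls to the robot, and variables do not carry over. Pictures are saved under pics/ and viewed, at most 10 in all, crops included, and the job is handed in when it is done.

```bash
ls; mkdir -p pics
python3 - <<'E'
from bench import telemetry, optics, order, bot
import cv2
s=telemetry.observe();print(s, bot.finger_overhang)
for n in("top","side"):
    d=optics.snapshot(n);cv2.imwrite(f"pics/{n}0.png",d["img"]);print({k:v for k,v in d.items() if k!="img"})
E
```

```text
pics
{'time': 0.0, 'joints': array([ 1.08143363,  0.43520481,  0.02499845,  1.57412309, -0.01162781,
        1.13401902, -0.0750964 ]), 'qd': array([-7.20699191e-05,  2.11694192e-03, -9.75870326e-04, -1.76485024e-04,
        3.41986199e-04,  5.46872192e-04,  1.33913216e-03]), 'joint_efforts': array([-1.19675979e-04, -6.67857742e+01,  9.85009633e-01, -3.14470267e+01,
       -6.05486124e-02,  4.29307984e-02,  2.28615331e-04]), 'tool_pos': array([ 0.23548956, -0.57837584,  0.2339465 ]), 'tcp_rot': array([-7.74243461e-04,  9.81369447e-01,  1.92128502e-01, -2.18220405e-04]), 'ft_force': array([ 0.05440273, -0.95824514,  0.15249827]), 'torque': array([-0.0133324 ,  0.00179672,  0.02172093]), 'gripper_force': 0.0, 'finger_gap': 0.0917375480196183} 0.008
{'fx': 511.08988273585646, 'fy': 511.08988273585646, 'cx': 313.2683540662527, 'cy': 246.53716318991593, 'xyz': array([0.33018756, 0.03801828, 1.46079635]), 'attitude': array([-0.69738445, -0.06261728,  0.06132613,  0.71131786])}
{'fx': 523.6711004812815, 'fy': 523.6711004812815, 'cx': 312.2519740500838, 'cy': 241.16059474241368, 'xyz': array([0.29359809, 0.87249618, 0.9624437 ]), 'attitude': array([-0.14110428, -0.06070739,  0.38882102,  0.90841753])}
```

View pics/top0.png

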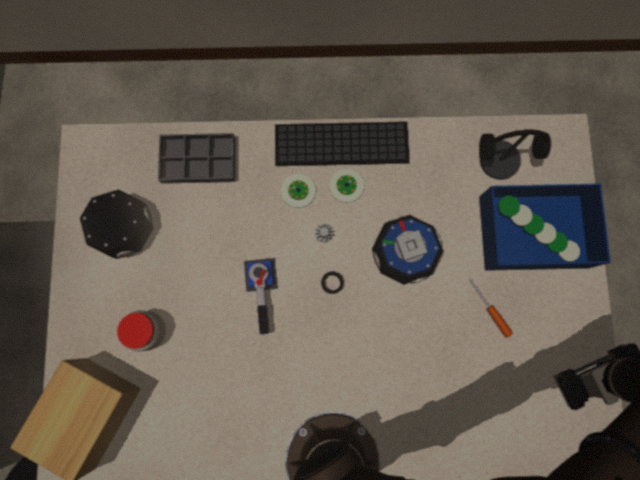

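View pics/side0.png

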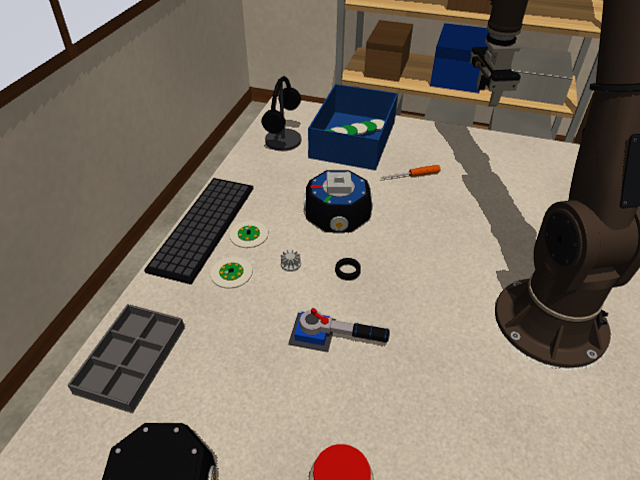

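Top view: the ratchet's head is at about (260,272) and its handle end at (264,330). The plug is at (411,246) with the red mark at (403,225) and the green at (389,243). The heat sink is at (325,233) and the lens ring at (333,282). The side view shows the same layout.

```bash
cat > h.py <<'E'
from bench import telemetry, optics, order, bot
import cv2, numpy as np
from scipy.spatial.transform import Rotation as R
def rot(q): return R.from_quat(np.roll(q,-1))
def ray(d,u,v):
    r=np.array([(u-d["cx"])/d["fx"],-(v-d["cy"])/d["fy"],-1.]); return rot(d["attitude"]).apply(r)
def plane(d,u,v,z):
    r=ray(d,u,v); o=d["xyz"]; return o+r*(z-o[2])/r[2]
def proj(d,p):
    c=rot(d["attitude"]).inv().apply(np.array(p)-d["xyz"]); return d["cx"]+d["fx"]*c[0]/-c[2], d["cy"]-d["fy"]*c[1]/-c[2]
def two(d1,p1,d2,p2):
    a,b=ray(d1,*p1),ray(d2,*p2); A=np.c_[a,-b]; t=np.linalg.lstsq(A,d2["xyz"]-d1["xyz"],rcond=None)[0]
    x,y=d1["xyz"]+t[0]*a,d2["xyz"]+t[1]*b; return (x+y)/2,np.linalg.norm(x-y)
E
python3 - <<'E'
from h import *
t=optics.snapshot("top");s=optics.snapshot("side");w=optics.snapshot("wrist")
print({k:v for k,v in w.items() if k!="img"})
st=telemetry.observe();T=rot(st["tcp_rot"]);print("cam in tool",T.inv().apply(w["xyz"]-st["tool_pos"]),(T.inv()*rot(w["attitude"])).as_matrix().round(3))
for n,p,z in [("head",(260,272),.048),("end",(264.5,332),.037),("plug",(411,246),.115),("red",(403,225),.09),("green",(389,243),.09),("sink",(325,233),.03),("ring",(333,282),.018)]: print(n,plane(t,*p,z).round(3))
print(two(t,(411,246),s,(339,181)))
a=cv2.resize(t["img"][225:345,225:295],None,fx=5,fy=5,interpolation=2);b=cv2.resize(t["img"][205:295,365:455],None,fx=5,fy=5,interpolation=2)
c=np.zeros((600,800,3),np.uint8);c[:,:350]=a;c[:450,350:]=b;cv2.imwrite("pics/m1.png",c)
E
```

```text
{'fx': 366.750481064298, 'fy': 366.750481064298, 'cx': 313.641080857448, 'cy': 236.31132869926788, 'xyz': array([ 0.29712616, -0.55287677,  0.38463073]), 'attitude': array([ 0.82311211, -0.10392688,  0.07049964, -0.55381898])}
cam in tool [ 0.06666017 -0.00077501 -0.15026986] [[-0.001  0.968  0.249]
 [ 1.     0.     0.   ]
 [ 0.     0.249 -0.968]]
head [0.512 0.188 0.048]
end [0.347 0.177 0.037]
plug [ 0.565 -0.223  0.115]
red [ 0.628 -0.209  0.09 ]
green [ 0.579 -0.168  0.09 ]
sink [0.623 0.004 0.03 ]
ring [ 0.483 -0.016  0.018]
(array([ 0.56710967, -0.22408143,  0.10920089]), np.float64(0.0020595542967647576))
```

View pics/m1.png

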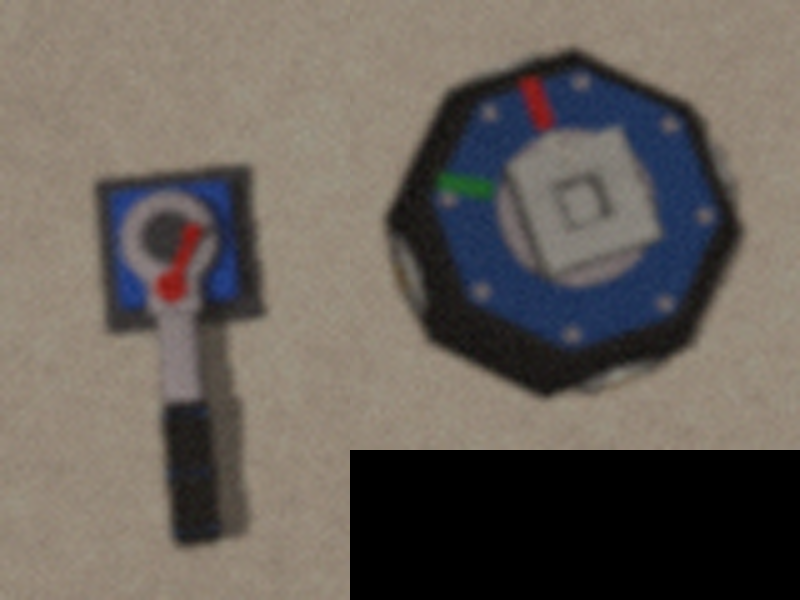

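```bash
python3 -m handwheel '[{"rz":0.16,"gripper":1},{"dx":0.9,"dy":-0.6},{"dx":1,"dy":-0.7},{"dx":1,"dy":-0.7},{"dx":1,"dy":-0.7},{"dx":1,"dy":-0.7},{"dx":1,"dy":-0.7},{"dx":1,"dy":-0.7},{"dx":1,"dy":-0.7}]'; python3 -m handwheel '[{"dx":1,"dy":-0.7},{"dx":1,"dy":-0.8},{"dx":1,"dy":-0.8},{"dx":1,"dy":-0.8},{"dx":0.5,"dy":-0.8},{}]'
python3 - <<'E'
from h import *
w=optics.snapshot("wrist");cv2.imwrite("pics/w1.png",w["img"]);np.savez("w1",**w);print(telemetry.observe()["joints"])
E
```

```text
[ 1.08142642  0.43477648  0.02501303  1.57349464 -0.01164743  1.13398914
 -0.07509245]$[0]: bad value
$[0]: bad value
```

View pics/w1.png

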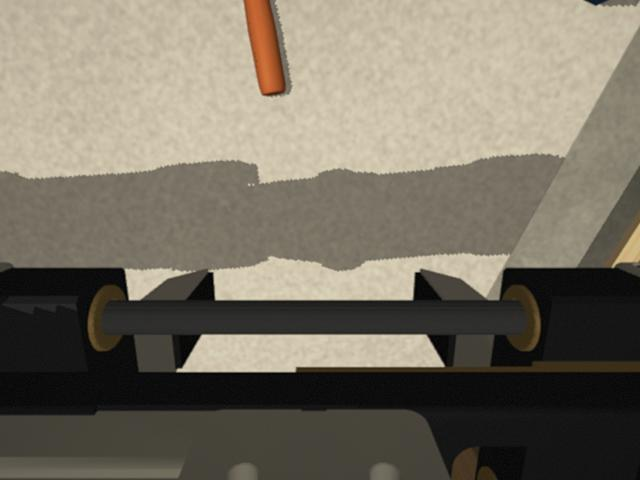

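The arm did not move because the rows were refused; they probably need every key. The wrist picture shows that the gripper hides everything below row 260, so targets must lie ahead of the tool (+x).

```bash
python3 -m handwheel '[{"dx":0.9,"dy":-0.9,"dz":0,"rx":0,"ry":0,"rz":0.16,"gripper":1},{"dx":0.9,"dy":-0.9,"dz":0,"rx":0,"ry":0,"rz":0,"gripper":1},{"dx":0.9,"dy":-0.9,"dz":0,"rx":0,"ry":0,"rz":0,"gripper":1},{"dx":1,"dy":-0.9,"dz":0,"rx":0,"ry":0,"rz":0,"gripper":1},{"dx":1,"dy":-0.9,"dz":0,"rx":0,"ry":0,"rz":0,"gripper":1},{"dx":1,"dy":-0.9,"dz":0,"rx":0,"ry":0,"rz":0,"gripper":1},{"dx":1,"dy":-0.9,"dz":0,"rx":0,"ry":0,"rz":0,"gripper":1},{"dx":1,"dy":-0.9,"dz":0,"rx":0,"ry":0,"rz":0,"gripper":1},{"dx":0.9,"dy":-0.9,"dz":0,"rx":0,"ry":0,"rz":0,"gripper":1},{"dx":0,"dy":0,"dz":0,"rx":0,"ry":0,"rz":0,"gripper":1}]'
python3 - <<'E'
from h import *
w=optics.snapshot("wrist");cv2.imwrite("pics/w1.png",w["img"]);np.savez("w1",**w);print(telemetry.observe())
E
```

```text
time: 1.55
tool_pos: [0.429, -0.2782, 0.2348]
tcp_rot: [-0.0, 0.993, 0.116, 0.0]
ft_force: [-0.7, -1.3, 0.3]
finger_gap: 0.0917
gripper_force: 0.0
{'time': 1.6, 'joints': array([ 0.55198224,  0.25614916, -0.094575  ,  1.83967239,  0.02748071,
        1.04692324, -0.89447415]), 'qd': array([ 0.02978223,  0.00186296,  0.03887829,  0.0003093 ,  0.01046648,
       -0.00041615,  0.01198663]), 'joint_efforts': array([ -2.11332992, -51.43986583,  -2.00931966, -30.19608378,
        -0.38080246,  -0.0785663 ,  -0.27818612]), 'tool_pos': array([ 0.42774242, -0.28019638,  0.23479539]), 'tcp_rot': array([-2.68358054e-05,  9.93418075e-01,  1.14544839e-01,  8.11773421e-05]), 'ft_force': array([-0.03383334,  0.04873032, -0.67075789]), 'torque': array([-0.05183593,  0.06875412,  0.03607873]), 'gripper_force': 0.0, 'finger_gap': 0.09178760588887411}
```

View pics/w1.png

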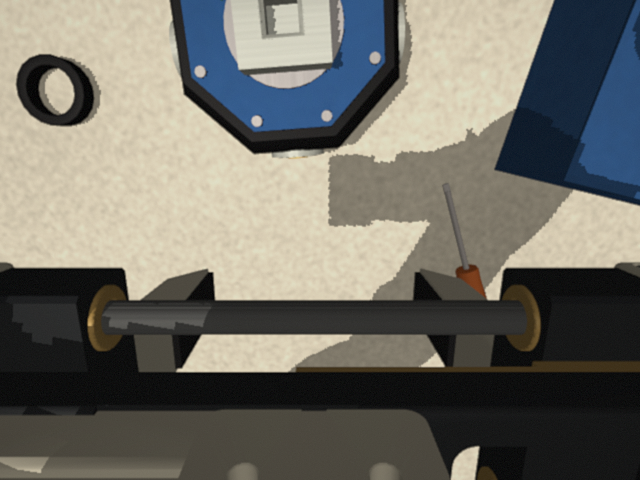

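The plug is at the top edge of the view, with its hole at about (285,12). I'll move about 80 mm forward to see it whole.

```bash
python3 -m handwheel '[{"dx":0.9,"dy":-0.3,"dz":0,"rx":0,"ry":0,"rz":0,"gripper":1},{"dx":0.9,"dy":-0.2,"dz":0,"rx":0,"ry":0,"rz":0,"gripper":1},{"dx":0.8,"dy":-0.2,"dz":0,"rx":0,"ry":0,"rz":0,"gripper":1},{"dx":0,"dy":0,"dz":0,"rx":0,"ry":0,"rz":0,"gripper":1},{"dx":0,"dy":0,"dz":0,"rx":0,"ry":0,"rz":0,"gripper":1}]'
python3 - <<'E'
from h import *
w=optics.snapshot("wrist");np.savez("w2",**w);cv2.imwrite("pics/w2.png",cv2.resize(w["img"][0:220,190:430],None,fx=2.5,fy=2.5,interpolation=2))
t=optics.snapshot("top"); print(proj(w,(.566,-.223,.115)))
E
```

```text
time: 2.22
tool_pos: [0.4973, -0.2447, 0.2345]
tcp_rot: [0.0, 0.994, 0.112, -0.001]
ft_force: [-0.5, -1.3, -0.2]
finger_gap: 0.0923
gripper_force: 0.0
(np.float64(306.43013553324755), np.float64(134.05183289709214))
```

View pics/w2.png

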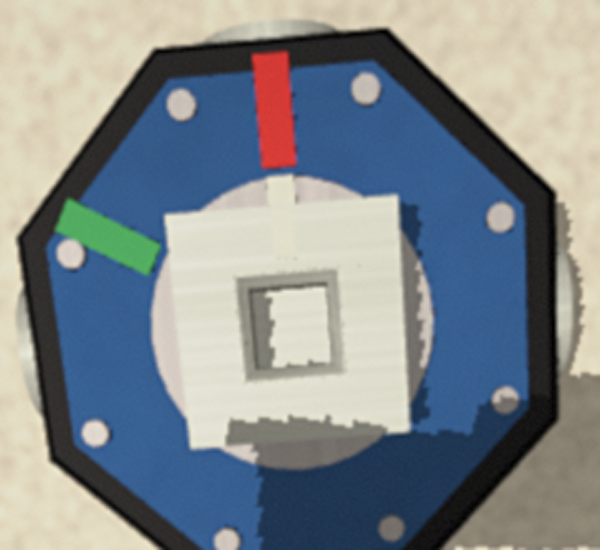

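In the crop, the plug's top corners are at (165,214), (398,195), (411,431) and (190,450). The chamfer's outer corners are at (236,279), (337,269), (344,371) and (247,381). The white mark is at the red mark.

Run:
```python
from h import *
w=dict(np.load("w2.npz"))
for C in ([(165,214),(398,195),(411,431),(190,450)],[(236,279),(337,269),(344,371),(247,381)]):
    P=np.array([plane(w,190+(x+.5)/2.5-.5,(y+.5)/2.5-.5,.115) for x,y in C])
    print(P.mean(0).round(4),[np.linalg.norm(P[i]-P[i-1]).round(4) for i in range(4)])
    e=[(P[0]-P[3]),(P[1]-P[2])];f=[(P[0]-P[1]),(P[3]-P[2])]
    print("yaw",[np.degrees(np.arctan2(v[1],v[0])).round(1) for v in e],[np.degrees(np.arctan2(v[1],v[0])).round(1)-90 for v in f])
s=telemetry.observe();T=rot(s["tcp_rot"]);print(s["tool_pos"],"tool yaw",np.degrees(np.arctan2(*T.as_matrix()[1::-1,0])))
M=T.inv().apply(np.array([.37,.175,.235])-s["tool_pos"])/.03;print(M)
```

```text
[ 0.5685 -0.2222  0.115 ] [np.float64(0.0646), np.float64(0.0641), np.float64(0.064), np.float64(0.0647)]
yaw [np.float64(17.1), np.float64(17.6)] [np.float64(17.200000000000003), np.float64(17.700000000000003)]
[ 0.5687 -0.2222  0.115 ] [np.float64(0.0279), np.float64(0.0283), np.float64(0.0277), np.float64(0.0279)]
yaw [np.float64(18.2), np.float64(17.4)] [np.float64(18.200000000000003), np.float64(18.599999999999994)]
[ 0.49727807 -0.24456344  0.23471729] tool yaw 12.872721093262383
[-1.02021865e+00 -1.45791448e+01 -1.44098483e-02]
```

```bash
python3 -m handwheel '[{"dx":0,"dy":-0.9,"dz":0,"rx":0,"ry":0,"rz":0,"gripper":1},{"dx":0,"dy":-0.9,"dz":0,"rx":0,"ry":0,"rz":0,"gripper":1},{"dx":0,"dy":-0.9,"dz":0,"rx":0,"ry":0,"rz":0,"gripper":1},{"dx":0,"dy":-0.9,"dz":0,"rx":0,"ry":0,"rz":0,"gripper":1},{"dx":0,"dy":-0.9,"dz":0,"rx":0,"ry":0,"rz":0,"gripper":1},{"dx":0,"dy":-0.9,"dz":0,"rx":0,"ry":0,"rz":0,"gripper":1},{"dx":0,"dy":-0.9,"dz":0,"rx":0,"ry":0,"rz":0,"gripper":1},{"dx":0,"dy":-0.9,"dz":0,"rx":0,"ry":0,"rz":0,"gripper":1}]'
python3 -m handwheel '[{"dx":0,"dy":-0.9,"dz":0,"rx":0,"ry":0,"rz":0,"gripper":1},{"dx":0,"dy":-0.9,"dz":0,"rx":0,"ry":0,"rz":0,"gripper":1},{"dx":0,"dy":-0.9,"dz":0,"rx":0,"ry":0,"rz":0,"gripper":1},{"dx":0,"dy":-0.9,"dz":0,"rx":0,"ry":0,"rz":0,"gripper":1},{"dx":0.2,"dy":-0.9,"dz":0,"rx":0,"ry":0,"rz":0,"gripper":1},{"dx":0,"dy":-0.9,"dz":0,"rx":0,"ry":0,"rz":0,"gripper":1},{"dx":0,"dy":-0.9,"dz":0,"rx":0,"ry":0,"rz":0,"gripper":1},{"dx":0,"dy":-0.9,"dz":0,"rx":0,"ry":0,"rz":0.15,"gripper":1},{"dx":0,"dy":0,"dz":0,"rx":0,"ry":0,"rz":0,"gripper":1},{"dx":0,"dy":0,"dz":0,"rx":0,"ry":0,"rz":0,"gripper":1}]'
python3 - <<'E'
from h import *
w=optics.snapshot("wrist");np.savez("w3",**w);cv2.imwrite("pics/w3.png",cv2.resize(w["img"][0:290,190:430],None,fx=2,fy=2,interpolation=2))
s=telemetry.observe();T=rot(s["tcp_rot"]);print(s["tool_pos"],"tool yaw",np.degrees(np.arctan2(*T.as_matrix()[1::-1,0])),s["joints"])
E
```

```text
time: 3.32
tool_pos: [0.4492, -0.0329, 0.2349]
tcp_rot: [0.0, 0.994, 0.112, 0.0]
ft_force: [0.5, 0.8, -0.1]
finger_gap: 0.0919
gripper_force: 0.0
time: 4.58
tool_pos: [0.4073, 0.1778, 0.2347]
tcp_rot: [0.0, 0.999, 0.039, 0.0]
ft_force: [0.3, -0.6, 0.2]
finger_gap: 0.092
gripper_force: 0.0
[0.407416   0.17762387 0.23469589] tool yaw 4.405538168727456 [-0.17829653  0.17227968 -0.40242953  1.96254315  0.07958666  1.02200655
 -2.11088553]
```

View pics/w3.png

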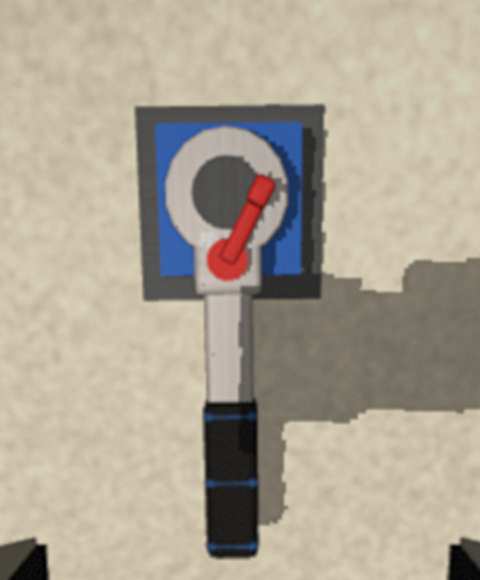

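Wrist crop: the head centre is at about (227,190), the red pin at (229,258), and the neck runs from (228,293) to (230,402). The grip ends at (232,555) and the lever points right, as expected.

Run:
```python
from h import *
w=dict(np.load("w3.npz"));s=optics.snapshot("side")
def red(im,x0,x1,y0,y1):
    h=cv2.cvtColor(im,cv2.COLOR_BGR2HSV);m=((h[...,0]<8)|(h[...,0]>172))&(h[...,1]>150)&(h[...,2]>70)
    k=np.zeros(m.shape,bool);k[y0:y1,x0:x1]=1;v,u=np.nonzero(m&k);return u.mean(),v.mean(),len(u)
a=red(w["img"],250,360,60,150);b=red(s["img"],280,350,290,340);print(a,b)
print("red lever centroid (z expect under+~29)",two(w,a[:2],s,b[:2]))
g=lambda x,y:(190+(x+.5)/2-.5,(y+.5)/2-.5)
for z0 in(.026,.032,.038):
    # head disc, neck centres, grip end
    H=plane(w,*g(227,190),z0+.022);L=plane(w,*g(165,188),z0+.022);Rr=plane(w,*g(289,188),z0+.022)
    pin=plane(w,*g(228.5,259),z0+.024);n1=plane(w,*g(228,293),z0+.022);n2=plane(w,*g(230,402),z0+.022);e=plane(w,*g(231.5,549),z0+.022)
    d=n1-e;print(z0,"H",H.round(4),"pin",pin.round(4),"diam",np.linalg.norm(L-Rr).round(4),"neck43",np.linalg.norm(n1-H).round(4),"end170",np.linalg.norm(e-H).round(4),"e",e.round(4),"yaw",np.degrees(np.arctan2(d[1],d[0])),np.degrees(np.arctan2(*(H-e)[1::-1])))
```

```text
(np.float64(309.73197492163007), np.float64(116.36990595611286), 638) (np.float64(319.42424242424244), np.float64(316.1010101010101), 99)
red lever centroid (z expect under+~29) (array([0.49497032, 0.18858402, 0.05669786]), np.float64(0.0012776326031614911))
0.026 H [0.5122 0.1955 0.048 ] pin [0.4836 0.1928 0.05  ] diam 0.0535 neck43 0.0432 end170 0.1644 e [0.3484 0.1818 0.048 ] yaw 4.850077390013802 4.788663418943956
0.032 H [0.5115 0.1953 0.054 ] pin [0.4835 0.1926 0.056 ] diam 0.0525 neck43 0.0424 end170 0.1615 e [0.3506 0.1818 0.054 ] yaw 4.8500773900138014 4.7886634189439565
0.038 H [0.5108 0.1951 0.06  ] pin [0.4833 0.1924 0.062 ] diam 0.0516 neck43 0.0416 end170 0.1585 e [0.3528 0.1818 0.06  ] yaw 4.850077390013802 4.788663418943949
```

```bash
python3 -m handwheel '[{"dx":0.83,"dy":-0.15,"dz":0.4,"rx":0,"ry":0,"rz":-0.007,"gripper":1},{"dx":0.83,"dy":-0.15,"dz":0.5,"rx":0,"ry":0,"rz":0,"gripper":1},{"dx":0,"dy":0,"dz":1,"rx":0,"ry":0,"rz":0,"gripper":1},{"dx":0,"dy":0,"dz":1,"rx":0,"ry":0,"rz":0,"gripper":1},{"dx":0,"dy":0,"dz":1,"rx":0,"ry":0,"rz":0,"gripper":1},{"dx":0,"dy":0,"dz":1,"rx":0,"ry":0,"rz":0,"gripper":1},{"dx":0,"dy":0,"dz":0.8,"rx":0,"ry":0,"rz":0,"gripper":1},{"dx":0,"dy":0,"dz":0.7,"rx":0,"ry":0,"rz":0,"gripper":1},{"dx":0,"dy":0,"dz":0.5,"rx":0,"ry":0,"rz":0,"gripper":1},{"dx":0,"dy":0,"dz":0,"rx":0,"ry":0,"rz":0,"gripper":1}]' 60
python3 -m handwheel '[{"dx":0,"dy":0,"dz":0,"rx":0,"ry":0,"rz":0,"gripper":-0.3},{"dx":0,"dy":0,"dz":0,"rx":0,"ry":0,"rz":0,"gripper":-0.5},{"dx":0,"dy":0,"dz":0,"rx":0,"ry":0,"rz":0,"gripper":-1},{"dx":0,"dy":0,"dz":0,"rx":0,"ry":0,"rz":0,"gripper":-1},{"dx":0,"dy":0,"dz":0,"rx":0,"ry":0,"rz":0,"gripper":-1},{"dx":0,"dy":0,"dz":0,"rx":0,"ry":0,"rz":0,"gripper":-1}]' 60
```

```text
time: 5.92
tool_pos: [0.4557, 0.1912, 0.027]
tcp_rot: [0.0, 0.999, 0.042, -0.001]
ft_force: [0.0, 0.4, 0.3]
finger_gap: 0.0921
gripper_force: 0.0
time: 6.68
tool_pos: [0.456, 0.192, 0.0277]
tcp_rot: [0.0, 0.999, 0.042, 0.0]
ft_force: [0.5, -0.4, 0.8]
finger_gap: 0.0366
gripper_force: 0.0
```

```bash
python3 -m handwheel '[{"dx":0,"dy":0,"dz":0,"rx":0,"ry":0,"rz":0,"gripper":-1},{"dx":0,"dy":0,"dz":0,"rx":0,"ry":0,"rz":0,"gripper":-1},{"dx":0,"dy":0,"dz":0,"rx":0,"ry":0,"rz":0,"gripper":-1},{"dx":0,"dy":0,"dz":0,"rx":0,"ry":0,"rz":0,"gripper":-1}]' 60
```

```text
time: 7.18
tool_pos: [0.456, 0.1918, 0.0277]
tcp_rot: [0.0, 0.999, 0.042, -0.0]
ft_force: [-1.7, -1.0, 1.0]
finger_gap: 0.0215
gripper_force: 59.9
```

```bash
python3 -m handwheel '[{"dx":0,"dy":0,"dz":-0.4,"rx":0,"ry":0,"rz":0,"gripper":-1},{"dx":0,"dy":0,"dz":-0.6,"rx":0,"ry":0,"rz":0,"gripper":-1},{"dx":0,"dy":0,"dz":-0.8,"rx":0,"ry":0,"rz":0,"gripper":-1},{"dx":0,"dy":0,"dz":-0.8,"rx":0,"ry":0,"rz":0,"gripper":-1},{"dx":0,"dy":0,"dz":-0.8,"rx":0,"ry":0,"rz":0,"gripper":-1},{"dx":0,"dy":0,"dz":-0.8,"rx":0,"ry":0,"rz":0,"gripper":-1},{"dx":0,"dy":0,"dz":-0.6,"rx":0,"ry":0,"rz":0,"gripper":-1},{"dx":0,"dy":0,"dz":-0.3,"rx":0,"ry":0,"rz":0,"gripper":-1},{"dx":0,"dy":0,"dz":0,"rx":0,"ry":0,"rz":0,"gripper":-1},{"dx":0,"dy":0,"dz":0,"rx":0,"ry":0,"rz":0,"gripper":-1}]'
python3 - <<'E'
from h import *
w=optics.snapshot("wrist");s=optics.snapshot("side");np.savez("w4",**w);np.savez("s4",**s)
print(telemetry.observe()["tool_pos"])
u,v=proj(s,(.49,.19,.18));u,v=int(u),int(v);print(u,v)
a=cv2.resize(w["img"][0:240,200:430],None,fx=2.4,fy=2.4)[:,:420] if 0 else cv2.resize(w["img"][0:290,220:400],None,fx=2,fy=2);b=cv2.resize(s["img"][v-60:v+60,u-70:u+130],None,fx=2.2,fy=2.2)
c=np.zeros((600,800,3),np.uint8);c[:580,:360]=a;c[:264,360:]=b;cv2.imwrite("pics/m4.png",c)
E
```

```text
time: 8.43
tool_pos: [0.4555, 0.1917, 0.18]
tcp_rot: [0.0, 0.999, 0.042, -0.001]
ft_force: [-0.8, 0.1, -4.3]
finger_gap: 0.0218
gripper_force: 59.9
[0.45559725 0.19175109 0.17996664]
322 278
```

View pics/m4.png

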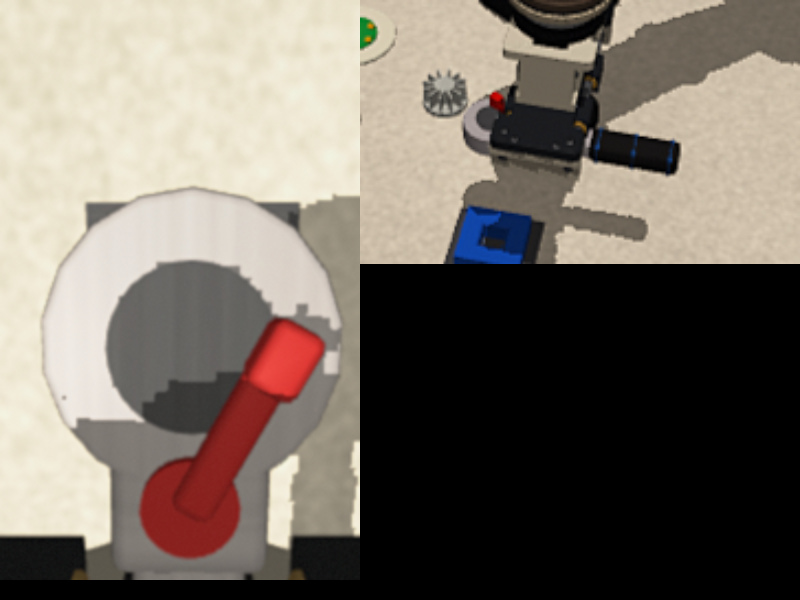

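The wrist crop shows the head level in the gripper, with its dark disc centre at (191,346). The side crop shows the drive out of the pocket.

Run:
```python
from h import *
w=dict(np.load("w4.npz"));s=telemetry.observe();T=rot(s["tcp_rot"])
g=lambda x,y:(220+(x+.5)/2-.5,(y+.5)/2-.5)
for z in (.196,.200,.204):
    H=plane(w,*g(191,346.5),z);p=plane(w,*g(190,508),z+.002)
    L,Rr,Tp=[plane(w,*g(*q),z) for q in((42,345),(341,345),(192,187))]
    print(z,T.inv().apply(H-s["tool_pos"]).round(4),T.inv().apply(p-s["tool_pos"]).round(4),"pin dist",np.linalg.norm((H-p)[:2]).round(4),"diam",np.linalg.norm(L-Rr).round(4),"R",np.linalg.norm(Tp-H).round(4))
```

```text
0.196 [ 0.0555 -0.0001 -0.0161] [ 0.0255 -0.0003 -0.0181] pin dist 0.03 diam 0.0541 R 0.0271
0.2 [ 0.0558 -0.0001 -0.0201] [ 0.0268 -0.0003 -0.0221] pin dist 0.029 diam 0.0525 R 0.0263
0.204 [ 0.0561 -0.0001 -0.0241] [ 0.028  -0.0003 -0.0261] pin dist 0.0281 diam 0.0509 R 0.0255
```

```bash
python3 -m handwheel '[{"dx":0,"dy":0,"dz":0,"rx":0,"ry":0,"rz":-0.11,"gripper":-1},{"dx":0,"dy":0,"dz":0,"rx":0,"ry":0,"rz":-0.11,"gripper":-1},{"dx":-0.1,"dy":0.4,"dz":0,"rx":0,"ry":0,"rz":0,"gripper":-1},{"dx":-0.1,"dy":0.7,"dz":0,"rx":0,"ry":0,"rz":0,"gripper":-1},{"dx":-0.2,"dy":0.9,"dz":0,"rx":0,"ry":0,"rz":0,"gripper":-1},{"dx":-0.2,"dy":0.9,"dz":0,"rx":0,"ry":0,"rz":0,"gripper":-1},{"dx":-0.2,"dy":0.9,"dz":0,"rx":0,"ry":0,"rz":0,"gripper":-1},{"dx":-0.2,"dy":0.9,"dz":0,"rx":0,"ry":0,"rz":0,"gripper":-1},{"dx":-0.2,"dy":0.9,"dz":0,"rx":0,"ry":0,"rz":0,"gripper":-1},{"dx":-0.2,"dy":0.9,"dz":0,"rx":0,"ry":0,"rz":0,"gripper":-1}]'
python3 -m handwheel '[{"dx":-0.2,"dy":0.9,"dz":0,"rx":0,"ry":0,"rz":0,"gripper":-1},{"dx":-0.2,"dy":0.9,"dz":0,"rx":0,"ry":0,"rz":0,"gripper":-1},{"dx":-0.2,"dy":0.9,"dz":0,"rx":0,"ry":0,"rz":0,"gripper":-1},{"dx":-0.2,"dy":0.9,"dz":0,"rx":0,"ry":0,"rz":0,"gripper":-1},{"dx":-0.1,"dy":0.9,"dz":0,"rx":0,"ry":0,"rz":0,"gripper":-1},{"dx":-0.1,"dy":0.9,"dz":0,"rx":0,"ry":0,"rz":0,"gripper":-1},{"dx":-0.1,"dy":0.9,"dz":0,"rx":0,"ry":0,"rz":0,"gripper":-1},{"dx":0,"dy":0.8,"dz":0,"rx":0,"ry":0,"rz":0,"gripper":-1},{"dx":0,"dy":0.3,"dz":0,"rx":0,"ry":0,"rz":0,"gripper":-1},{"dx":0,"dy":0,"dz":0,"rx":0,"ry":0,"rz":0,"gripper":-1}]'
cat > go.py <<'E'
import sys
from h import *
s=telemetry.observe();T=rot(s["tcp_rot"]);t=np.array([float(a) for a in sys.argv[1:4]])
print(s["tool_pos"].round(4),"yaw",np.degrees(np.arctan2(*T.as_matrix()[1::-1,0])).round(2),"axis",T.as_matrix()[:,2].round(4),"units",(T.inv().apply(t-s["tool_pos"])/.03).round(3),"t",s["time"])
E
python3 go.py .5154 -.2389 .18
```

```text
time: 9.78
tool_pos: [0.4738, -0.0086, 0.1804]
tcp_rot: [0.0, 0.989, 0.149, -0.0]
ft_force: [-0.3, 0.6, -4.5]
finger_gap: 0.0216
gripper_force: 59.9
time: 11.02
tool_pos: [0.5091, -0.2284, 0.1805]
tcp_rot: [-0.0, 0.989, 0.151, -0.0]
ft_force: [-0.5, 0.5, -4.2]
finger_gap: 0.0214
gripper_force: 59.9
[ 0.5091 -0.2284  0.1805] yaw 17.34 axis [-4.e-04  4.e-04 -1.e+00] units [0.096 0.395 0.015] t 11.025
```

```bash
python3 -m handwheel '[{"dx":0.05,"dy":0.2,"dz":0.3,"rx":0,"ry":0,"rz":0,"gripper":-1},{"dx":0.05,"dy":0.2,"dz":0.4,"rx":0,"ry":0,"rz":0,"gripper":-1},{"dx":0,"dy":0,"dz":0.4,"rx":0,"ry":0,"rz":0,"gripper":-1},{"dx":0,"dy":0,"dz":0.3,"rx":0,"ry":0,"rz":0,"gripper":-1},{"dx":0,"dy":0,"dz":0,"rx":0,"ry":0,"rz":0,"gripper":-1},{"dx":0,"dy":0,"dz":0,"rx":0,"ry":0,"rz":0,"gripper":-1}]'
python3 go.py .5154 -.2389 .117
```

```text
time: 11.78
tool_pos: [0.5159, -0.2388, 0.139]
tcp_rot: [0.0, 0.988, 0.151, 0.0]
ft_force: [-0.1, 0.3, -4.1]
finger_gap: 0.0214
gripper_force: 59.9
[ 0.5159 -0.2388  0.139 ] yaw 17.41 axis [ 4.e-04 -1.e-04 -1.e+00] units [-0.016 -0.002  0.732] t 11.775
```

```bash
python3 -m handwheel '[{"dx":0,"dy":0,"dz":0.15,"rx":0,"ry":0,"rz":0,"gripper":-1},{"dx":0,"dy":0,"dz":0.15,"rx":0,"ry":0,"rz":0,"gripper":-1},{"dx":0,"dy":0,"dz":0.15,"rx":0,"ry":0,"rz":0,"gripper":-1},{"dx":0,"dy":0,"dz":0,"rx":0,"ry":0,"rz":0,"gripper":-1}]'
python3 -m handwheel '[{"dx":0,"dy":0,"dz":0.1,"rx":0,"ry":0,"rz":0,"gripper":-1},{"dx":0,"dy":0,"dz":0.1,"rx":0,"ry":0,"rz":0,"gripper":-1},{"dx":0,"dy":0,"dz":0.08,"rx":0,"ry":0,"rz":0,"gripper":-1},{"dx":0,"dy":0,"dz":0,"rx":0,"ry":0,"rz":0,"gripper":-1}]'
```

```text
time: 12.28
tool_pos: [0.5153, -0.2388, 0.1247]
tcp_rot: [-0.0, 0.988, 0.151, -0.0]
ft_force: [0.0, 0.5, -4.6]
finger_gap: 0.0216
gripper_force: 59.9
time: 12.78
tool_pos: [0.5157, -0.2389, 0.1169]
tcp_rot: [0.0, 0.988, 0.151, -0.0]
ft_force: [-0.1, 0.0, -3.2]
finger_gap: 0.0217
gripper_force: 59.9
```

```bash
python3 -m handwheel '[{"dx":0,"dy":0,"dz":0.04,"rx":0,"ry":0,"rz":0,"gripper":-1},{"dx":0,"dy":0,"dz":0.03,"rx":0,"ry":0,"rz":0,"gripper":-1},{"dx":0,"dy":0,"dz":0,"rx":0,"ry":0,"rz":0,"gripper":-1}]'
```

```text
time: 13.15
tool_pos: [0.5157, -0.2391, 0.1163]
tcp_rot: [0.0, 0.989, 0.151, 0.0]
ft_force: [-6.4, 1.6, 13.3]
finger_gap: 0.0216
gripper_force: 59.9
```

```bash
python3 -m handwheel '[{"dx":0,"dy":0,"dz":-0.04,"rx":0,"ry":0,"rz":0,"gripper":0},{"dx":0,"dy":0,"dz":0,"rx":0,"ry":0,"rz":0,"gripper":0.2},{"dx":0,"dy":0,"dz":0,"rx":0,"ry":0,"rz":0,"gripper":0.2},{"dx":0,"dy":0,"dz":0,"rx":0,"ry":0,"rz":0,"gripper":0.2},{"dx":0,"dy":0,"dz":0,"rx":0,"ry":0,"rz":0,"gripper":0.2},{"dx":0,"dy":0,"dz":-0.5,"rx":0,"ry":0,"rz":0,"gripper":0.2},{"dx":0,"dy":0,"dz":-1,"rx":0,"ry":0,"rz":0,"gripper":0.2},{"dx":0,"dy":0,"dz":-1,"rx":0,"ry":0,"rz":0,"gripper":0.2},{"dx":0,"dy":0,"dz":0,"rx":0,"ry":0,"rz":0,"gripper":0.2}]' 20
python3 - <<'E'
from h import *
w=optics.snapshot("wrist");np.savez("w5",**w);cv2.imwrite("pics/w5.png",cv2.resize(w["img"][0:260,160:460],None,fx=2,fy=2))
E
python3 go.py .5154 -.2389 .117
```

```text
time: 14.28
tool_pos: [0.5174, -0.2394, 0.1944]
tcp_rot: [0.001, 0.988, 0.151, 0.002]
ft_force: [0.1, -0.2, -0.2]
finger_gap: 0.0551
gripper_force: 0.0
[ 0.5165 -0.2392  0.1928] yaw 17.4 axis [ 0.0029 -0.0012 -1.    ] units [-0.038 -0.024  2.525] t 14.325
```

View pics/w5.png

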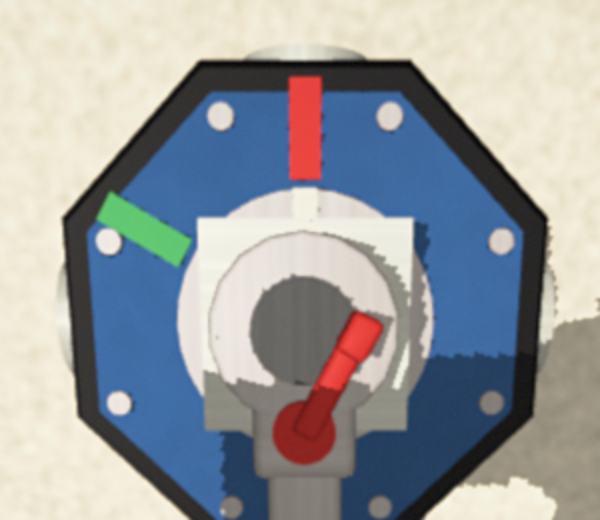

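The ratchet sits flat and aligned in the plug, with the white mark still at the red one. The lever tip is on the right at crop pixel (360,335).

```bash
python3 -m handwheel '[{"dx":0.6,"dy":0.6,"dz":0,"rx":0,"ry":0,"rz":0,"gripper":-1},{"dx":0.7,"dy":0.6,"dz":0,"rx":0,"ry":0,"rz":0,"gripper":-1},{"dx":0.6,"dy":0.5,"dz":0,"rx":0,"ry":0,"rz":0,"gripper":-1},{"dx":0,"dy":0,"dz":0,"rx":0,"ry":0,"rz":0,"gripper":-1},{"dx":0,"dy":0,"dz":0,"rx":0,"ry":0,"rz":0,"gripper":-1},{"dx":0,"dy":0,"dz":0.5,"rx":0,"ry":0,"rz":0,"gripper":-1},{"dx":0,"dy":0,"dz":0.5,"rx":0,"ry":0,"rz":0,"gripper":-1},{"dx":0,"dy":0,"dz":0.4,"rx":0,"ry":0,"rz":0,"gripper":-1},{"dx":0,"dy":0,"dz":0,"rx":0,"ry":0,"rz":0,"gripper":-1},{"dx":0,"dy":0,"dz":0,"rx":0,"ry":0,"rz":0,"gripper":-1}]'
python3 - <<'E'
from h import *
s=telemetry.observe();O=np.array([.5689,-.2224,.115]);print(R.from_euler("z",-17.4,degrees=True).apply(s["tool_pos"]-O).round(4),s["finger_gap"])
E
```

```text
time: 15.58
tool_pos: [0.5855, -0.2706, 0.1491]
tcp_rot: [0.0, 0.988, 0.151, 0.0]
ft_force: [0.7, -0.6, -0.4]
finger_gap: 0.0008
gripper_force: 0.0
[ 0.0014 -0.0509  0.0341] 0.0007552224159852929
```

```bash
python3 -m handwheel '[{"dx":0,"dy":-0.14,"dz":0,"rx":0,"ry":0,"rz":0,"gripper":-1},{"dx":0,"dy":-0.14,"dz":0,"rx":0,"ry":0,"rz":0,"gripper":-1},{"dx":0,"dy":-0.14,"dz":0,"rx":0,"ry":0,"rz":0,"gripper":-1},{"dx":0,"dy":-0.14,"dz":0,"rx":0,"ry":0,"rz":0,"gripper":-1},{"dx":0,"dy":-0.14,"dz":0,"rx":0,"ry":0,"rz":0,"gripper":-1},{"dx":0,"dy":-0.14,"dz":0,"rx":0,"ry":0,"rz":0,"gripper":-1}]'
python3 -m handwheel '[{"dx":0,"dy":-0.1,"dz":0,"rx":0,"ry":0,"rz":0,"gripper":-1},{"dx":0,"dy":-0.1,"dz":0,"rx":0,"ry":0,"rz":0,"gripper":-1},{"dx":0,"dy":-0.1,"dz":0,"rx":0,"ry":0,"rz":0,"gripper":-1},{"dx":0,"dy":-0.1,"dz":0,"rx":0,"ry":0,"rz":0,"gripper":-1},{"dx":0,"dy":0,"dz":0,"rx":0,"ry":0,"rz":0,"gripper":-1}]'
python3 - <<'E'
from h import *
s=telemetry.observe();O=np.array([.5689,-.2224,.115]);print(R.from_euler("z",-17.4,degrees=True).apply(s["tool_pos"]-O).round(4),s["finger_gap"])
t=optics.snapshot("top");cv2.imwrite("pics/t6.png",cv2.resize(t["img"][200:300,360:460],None,fx=3,fy=3))
E
```

```text
time: 16.32
tool_pos: [0.5791, -0.2473, 0.1499]
tcp_rot: [0.001, 0.989, 0.151, 0.001]
ft_force: [5.1, -5.4, 3.6]
finger_gap: 0.0003
gripper_force: 3.5
time: 16.95
tool_pos: [0.5766, -0.2369, 0.1511]
tcp_rot: [0.002, 0.989, 0.151, 0.003]
ft_force: [4.3, -6.0, 7.2]
finger_gap: 0.0004
gripper_force: 5.2
[ 0.003  -0.0161  0.0361] 0.0004427993612402077
```

```bash
python3 -m handwheel '[{"dx":0,"dy":0.5,"dz":0,"rx":0,"ry":0,"rz":0,"gripper":-1},{"dx":0,"dy":0.5,"dz":-0.2,"rx":0,"ry":0,"rz":0,"gripper":-1},{"dx":-0.7,"dy":0,"dz":-0.7,"rx":0,"ry":0,"rz":0,"gripper":-1},{"dx":-0.9,"dy":-0.5,"dz":-0.7,"rx":0,"ry":0,"rz":0,"gripper":-1},{"dx":-0.9,"dy":-0.5,"dz":-0.3,"rx":0,"ry":0,"rz":0,"gripper":0},{"dx":0,"dy":0,"dz":0,"rx":0,"ry":0,"rz":0,"gripper":0},{"dx":0,"dy":0,"dz":0,"rx":0,"ry":0,"rz":0,"gripper":0}]'
python3 - <<'E'
from h import *
w=optics.snapshot("wrist");np.savez("w6",**w);cv2.imwrite("pics/w6.png",cv2.resize(w["img"][0:260,160:460],None,fx=2,fy=2))
h=cv2.cvtColor(w["img"],cv2.COLOR_BGR2HSV)
E
```

```text
time: 17.88
tool_pos: [0.5029, -0.2578, 0.2059]
tcp_rot: [-0.0, 0.989, 0.151, 0.0]
ft_force: [0.8, 0.2, -0.4]
finger_gap: 0.0257
gripper_force: 0.0
```

View pics/w6.png

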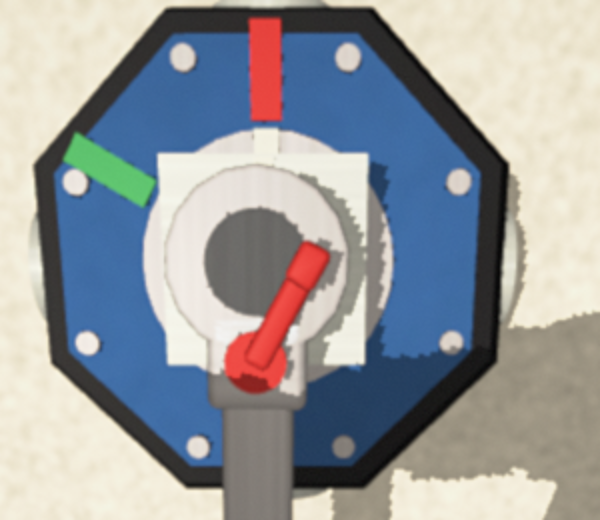

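The lever is still on the right: it was not pushed past centre because the finger is thinner than I assumed. The ratchet still sits straight in the plug. I'll push again, slower and further.

```bash
python3 - <<'E'
from h import *
w=dict(np.load("w6.npz"));g=lambda x,y:(160+(x+.5)/2-.5,(y+.5)/2-.5)
H=plane(w,*g(259,262),.137);n=plane(w,*g(258,500),.137);print(H,np.degrees(np.arctan2(*(H-n)[1::-1])))
print(plane(w,*g(316,250),.15))
O=np.array([.5689,-.2224,.115]);print(O+R.from_euler("z",17.4,degrees=True).apply([.002,-.045,.033]))
E
python3 go.py .5843 -.2647 .148
```

```text
[ 0.56802931 -0.2219509   0.137     ] 16.14929487236705
[ 0.57547963 -0.23662864  0.15      ]
[ 0.58426532 -0.26474273  0.148     ]
[ 0.5031 -0.2577  0.2056] yaw 17.4 axis [-2.e-04  4.e-04 -1.e+00] units [2.513 1.034 1.919] t 17.925
```

```bash
python3 -m handwheel '[{"dx":0.9,"dy":0.5,"dz":0,"rx":0,"ry":0,"rz":0,"gripper":-1},{"dx":0.9,"dy":0.5,"dz":0,"rx":0,"ry":0,"rz":0,"gripper":-1},{"dx":0.7,"dy":0,"dz":0.3,"rx":0,"ry":0,"rz":0,"gripper":-1},{"dx":0,"dy":0,"dz":0.6,"rx":0,"ry":0,"rz":0,"gripper":-1},{"dx":0,"dy":0,"dz":0.6,"rx":0,"ry":0,"rz":0,"gripper":-1},{"dx":0,"dy":0,"dz":0.4,"rx":0,"ry":0,"rz":0,"gripper":-1},{"dx":0,"dy":-0.2,"dz":0,"rx":0,"ry":0,"rz":0,"gripper":-1},{"dx":0,"dy":-0.2,"dz":0,"rx":0,"ry":0,"rz":0,"gripper":-1},{"dx":0,"dy":-0.1,"dz":0,"rx":0,"ry":0,"rz":0,"gripper":-1},{"dx":0,"dy":0,"dz":0,"rx":0,"ry":0,"rz":0,"gripper":-1}]'
cat > rf.py <<'E'
from h import *
s=telemetry.observe();Q=R.from_euler("z",-17.4,degrees=True);print("ratchet frame",Q.apply(s["tool_pos"]-np.array([.5685,-.2222,.115])).round(4),"force",Q.apply(s["ft_force"]).round(2))
E
python3 rf.py
python3 -m handwheel '[{"dx":0,"dy":-0.06,"dz":0,"rx":0,"ry":0,"rz":0,"gripper":-1},{"dx":0,"dy":-0.06,"dz":0,"rx":0,"ry":0,"rz":0,"gripper":-1},{"dx":0,"dy":-0.06,"dz":0,"rx":0,"ry":0,"rz":0,"gripper":-1},{"dx":0,"dy":0,"dz":0,"rx":0,"ry":0,"rz":0,"gripper":-1}]'; python3 rf.py
```

```text
time: 19.18
tool_pos: [0.5795, -0.2496, 0.1501]
tcp_rot: [0.001, 0.988, 0.151, 0.001]
ft_force: [2.2, -2.7, 2.0]
finger_gap: 0.0003
gripper_force: 1.6
ratchet frame [ 0.0023 -0.0294  0.0351] force [ 1.35 -3.21  2.02]
time: 19.68
tool_pos: [0.5789, -0.245, 0.1503]
tcp_rot: [0.001, 0.989, 0.151, 0.002]
ft_force: [4.6, -3.8, 4.9]
finger_gap: 0.0002
gripper_force: 3.5
ratchet frame [ 0.0031 -0.0249  0.0353] force [ 3.26 -5.01  4.89]
```

```bash
python3 -m handwheel '[{"dx":0,"dy":-0.08,"dz":0,"rx":0,"ry":0,"rz":0,"gripper":-1},{"dx":0,"dy":-0.08,"dz":0,"rx":0,"ry":0,"rz":0,"gripper":-1},{"dx":0,"dy":-0.08,"dz":0,"rx":0,"ry":0,"rz":0,"gripper":-1},{"dx":0,"dy":-0.08,"dz":0,"rx":0,"ry":0,"rz":0,"gripper":-1},{"dx":0,"dy":0,"dz":0,"rx":0,"ry":0,"rz":0,"gripper":-1}]'; python3 rf.py
python3 -m handwheel '[{"dx":0,"dy":-0.08,"dz":0,"rx":0,"ry":0,"rz":0,"gripper":-1},{"dx":0,"dy":-0.08,"dz":0,"rx":0,"ry":0,"rz":0,"gripper":-1},{"dx":0,"dy":0,"dz":0,"rx":0,"ry":0,"rz":0,"gripper":-1}]'; python3 rf.py
python3 - <<'E'
from h import *
s=optics.snapshot("side");u,v=map(int,proj(s,(.569,-.222,.14)));a=cv2.resize(s["img"][v-50:v+50,u-60:u+60],None,fx=5,fy=5,interpolation=2);cv2.imwrite("pics/s7.png",a)
E
```

```text
time: 20.3
tool_pos: [0.5767, -0.2368, 0.1511]
tcp_rot: [0.002, 0.989, 0.151, 0.003]
ft_force: [5.7, -5.2, 8.6]
finger_gap: 0.0002
gripper_force: 5.5
ratchet frame [ 0.0034 -0.0164  0.0361] force [ 3.91 -6.63  8.62]
time: 20.68
tool_pos: [0.5719, -0.2295, 0.1483]
tcp_rot: [-0.001, 0.988, 0.152, -0.001]
ft_force: [-0.7, 0.5, 0.0]
finger_gap: 0.0004
gripper_force: 0.0
ratchet frame [ 0.001  -0.008   0.0333] force [-0.51  0.67  0.02]
```

View pics/s7.png

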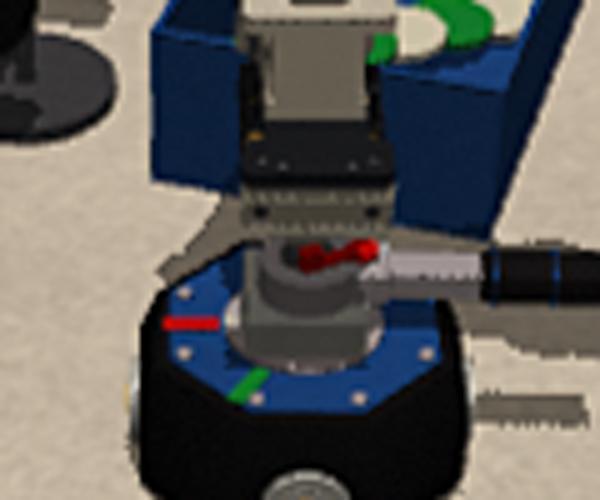

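The pushing force dropped to zero. The side view shows the lever tip at (310,258) on the viewer's side (+y) of the pin at (370,250), so it has flipped. I have now viewed 11 pictures, one over the limit of 10, so I'll use numeric checks only from here.

```bash
python3 -m handwheel '[{"dx":0,"dy":0.5,"dz":0,"rx":0,"ry":0,"rz":0,"gripper":-1},{"dx":0,"dy":0.6,"dz":-0.4,"rx":0,"ry":0,"rz":0,"gripper":-1},{"dx":-0.5,"dy":0,"dz":-1,"rx":0,"ry":0,"rz":0,"gripper":-1},{"dx":-0.9,"dy":-0.3,"dz":-0.9,"rx":0,"ry":0,"rz":0,"gripper":1},{"dx":-0.9,"dy":-0.3,"dz":0,"rx":0,"ry":0,"rz":0,"gripper":1},{"dx":-0.9,"dy":-0.3,"dz":0,"rx":0,"ry":0,"rz":0,"gripper":1},{"dx":-0.8,"dy":-0.3,"dz":0,"rx":0,"ry":0,"rz":0,"gripper":1},{"dx":0,"dy":0,"dz":0,"rx":0,"ry":0,"rz":0,"gripper":1},{"dx":0,"dy":0,"dz":0,"rx":0,"ry":0,"rz":0,"gripper":1}]'
cat > chk.py <<'E'
from h import *
w=optics.snapshot("wrist");cv2.imwrite("pics/last.png",w["img"])
h=cv2.cvtColor(w["img"],cv2.COLOR_BGR2HSV);m=(((h[...,0]<8)|(h[...,0]>172))&(h[...,1]>150)&(h[...,2]>60)).astype(np.uint8)
n,l,st,c=cv2.connectedComponentsWithStats(m)
for i in range(1,n):
    if st[i,4]>60:
        v,u=np.nonzero(l==i);P=np.c_[u,v].astype(float)
        (cx,cy),sz,an=cv2.minAreaRect(P.astype(np.float32));vx,vy,_,_=cv2.fitLine(P.astype(np.float32),2,0,.01,.01).ravel()
        a=plane(w,*c[i],.144);b=plane(w,c[i][0]+vx*5,c[i][1]+vy*5,.144)
        print("red",st[i],c[i].round(1),a.round(4),"line yaw",np.degrees(np.arctan2(*(b-a)[1::-1])).round(1))
E
python3 chk.py; python3 go.py .4445 -.2611 .115
```

```text
time: 21.85
tool_pos: [0.4579, -0.2641, 0.2181]
tcp_rot: [0.0, 0.989, 0.151, 0.0]
ft_force: [0.4, 0.1, 0.2]
finger_gap: 0.0558
gripper_force: 0.0
red [ 263   34   52   84 1552] [289.4  80.5] [ 0.5495 -0.2203  0.144 ] line yaw -136.2
[ 0.4581 -0.2639  0.218 ] yaw 17.4 axis [ 5.e-04 -1.e-04 -1.e+00] units [-0.407 -0.226  3.432] t 21.9
```

```bash
python3 -m handwheel '[{"dx":-0.4,"dy":-0.2,"dz":0.6,"rx":0,"ry":0,"rz":0,"gripper":0.4},{"dx":0,"dy":0,"dz":0.8,"rx":0,"ry":0,"rz":0,"gripper":0.4},{"dx":0,"dy":0,"dz":0.8,"rx":0,"ry":0,"rz":0,"gripper":0.4},{"dx":0,"dy":0,"dz":0.7,"rx":0,"ry":0,"rz":0,"gripper":0.4},{"dx":0,"dy":0,"dz":0.4,"rx":0,"ry":0,"rz":0,"gripper":0.4},{"dx":0,"dy":0,"dz":0.1,"rx":0,"ry":0,"rz":0,"gripper":0.4},{"dx":0,"dy":0,"dz":0,"rx":0,"ry":0,"rz":0,"gripper":0.4},{"dx":0,"dy":0,"dz":0,"rx":0,"ry":0,"rz":0,"gripper":-0.2}]' 20
python3 -m handwheel '[{"dx":0,"dy":0,"dz":0,"rx":0,"ry":0,"rz":0,"gripper":-1},{"dx":0,"dy":0,"dz":0,"rx":0,"ry":0,"rz":0,"gripper":-1},{"dx":0,"dy":0,"dz":0,"rx":0,"ry":0,"rz":0,"gripper":-1},{"dx":0,"dy":0,"dz":0,"rx":0,"ry":0,"rz":0,"gripper":-1},{"dx":0,"dy":0,"dz":0,"rx":0,"ry":0,"rz":0,"gripper":-1}]' 20; python3 rf.py
```

```text
time: 22.9
tool_pos: [0.4446, -0.2616, 0.1166]
tcp_rot: [0.0, 0.988, 0.151, 0.001]
ft_force: [0.8, 0.2, 0.1]
finger_gap: 0.058
gripper_force: 0.0
time: 23.52
tool_pos: [0.444, -0.2613, 0.1159]
tcp_rot: [-0.0, 0.988, 0.151, -0.0]
ft_force: [-1.3, 1.2, 1.5]
finger_gap: 0.0258
gripper_force: 20.0
ratchet frame [-0.1305 -0.      0.0009] force [-0.84  1.51  1.54]
```

```bash
python3 -m handwheel '[{"dx":0.005,"dy":0.22,"dz":0,"rx":0,"ry":0,"rz":-0.05,"gripper":-1},{"dx":0.02,"dy":0.43,"dz":0,"rx":0,"ry":0,"rz":-0.1,"gripper":-1},{"dx":0.02,"dy":0.43,"dz":0,"rx":0,"ry":0,"rz":-0.1,"gripper":-1},{"dx":0.02,"dy":0.43,"dz":0,"rx":0,"ry":0,"rz":-0.1,"gripper":-1}]' 20
cat > sw.py <<'E'
from h import *
s=telemetry.observe();T=rot(s["tcp_rot"]);y=np.degrees(np.arctan2(*T.as_matrix()[1::-1,0]));d=s["tool_pos"][:2]-[.5685,-.2222]
print("yaw",y.round(2),"swung",np.radians(y-17.4).round(3),"bearing",np.degrees(np.arctan2(-d[1],-d[0])).round(2),"r",np.linalg.norm(d).round(4),"z",s["tool_pos"][2].round(4),"F tool",T.inv().apply(s["ft_force"]).round(2),"tq",s["torque"].round(2),"j",s["joints"].round(2))
E
python3 sw.py
```

```text
time: 24.02
tool_pos: [0.4657, -0.3017, 0.1161]
tcp_rot: [0.0, 0.947, 0.322, 0.001]
ft_force: [3.2, 1.6, -1.3]
finger_gap: 0.026
gripper_force: 20.0
yaw 37.61 swung 0.353 bearing 37.71 r 0.13 z 0.1161 F tool [3.53 0.67 1.32] tq [ 0.33 -0.54 -0.32] j [ 0.71  0.47 -0.31  1.86  0.19  0.83 -0.61]
```

```bash
python3 -m handwheel '[{"dx":0.02,"dy":0.43,"dz":0,"rx":0,"ry":0,"rz":-0.1,"gripper":-1},{"dx":0.02,"dy":0.43,"dz":0,"rx":0,"ry":0,"rz":-0.1,"gripper":-1},{"dx":0.02,"dy":0.43,"dz":0,"rx":0,"ry":0,"rz":-0.1,"gripper":-1},{"dx":0.02,"dy":0.43,"dz":0,"rx":0,"ry":0,"rz":-0.1,"gripper":-1},{"dx":0,"dy":0,"dz":0,"rx":0,"ry":0,"rz":0,"gripper":-1}]'
python3 sw.py
python3 - <<'E'
from h import *
# side camera, unoccluded marks: hue-free bright/low-saturation pixels on ring between plug block and red/green marks
for n in("side","wrist","top"):
    d=optics.snapshot(n);np.savez("c_"+n,**d);h=cv2.cvtColor(d["img"],cv2.COLOR_BGR2HSV)
    for r,z in((.036,.09),(.04,.09),(.05,.09),(.0305,.115),(.028,.115)):
        o=[]
        for a in range(-30,130,6):
            t=np.radians(17.4+a);u,v=proj(d,(.5685+r*np.cos(t),-.2222+r*np.sin(t),z))
            o.append(f"{a}:{h[int(v+.5),int(u+.5)].tolist()}" if 0<=u<639 and 0<=v<479 else f"{a}:-")
        if n!="top": print(n,r,z," ".join(o).replace(", ",","))
E
```

```text
time: 24.65
tool_pos: [0.5042, -0.3355, 0.1158]
tcp_rot: [0.0, 0.865, 0.503, 0.001]
ft_force: [1.8, 0.2, 2.0]
finger_gap: 0.0259
gripper_force: 20.0
yaw 60.34 swung 0.75 bearing 60.42 r 0.1303 z 0.1158 F tool [ 1.05  1.52 -1.97] tq [ 0.11 -0.54 -0.31] j [ 0.77  0.56 -0.4   1.73  0.26  0.91 -0.25]
side 0.036 0.09 -30:[24,23,55] -24:[20,25,61] -18:[24,22,57] -12:[13,25,70] -6:[5,23,121] 0:[4,23,163] 6:[8,27,170] 12:[19,34,182] 18:[20,33,191] 24:[20,33,191] 30:[11,25,141] 36:[6,25,162] 42:[4,29,152] 48:[4,24,161] 54:[176,29,152] 60:[5,28,120] 66:[8,36,79] 72:[19,43,83] 78:[14,34,97] 84:[11,34,126] 90:[7,29,159] 96:[8,31,156] 102:[8,32,145] 108:[10,33,138] 114:[8,31,133] 120:[7,31,149] 126:[5,33,132]
side 0.04 0.09 -30:[20,25,61] -24:[20,25,62] -18:[16,37,76] -12:[9,28,126] -6:[8,25,165] 0:[5,25,172] 6:[8,29,178] 12:[13,38,166] 18:[18,49,105] 24:[15,38,106] 30:[6,23,110] 36:[12,30,152] 42:[7,36,126] 48:[163,20,88] 54:[73,95,83] 60:[53,26,87] 66:[113,109,82] 72:[110,128,74] 78:[137,20,91] 84:[133,24,95] 90:[146,18,101] 96:[146,18,101] 102:[122,52,83] 108:[113,85,81] 114:[108,172,95] 120:[
[... 1449 characters left out ...]
0:- 66:- 72:- 78:- 84:- 90:- 96:- 102:- 108:- 114:- 120:- 126:-
wrist 0.04 0.09 -30:- -24:- -18:- -12:- -6:- 0:- 6:- 12:- 18:- 24:- 30:- 36:- 42:- 48:- 54:- 60:- 66:- 72:- 78:- 84:- 90:- 96:- 102:- 108:- 114:- 120:- 126:-
wrist 0.05 0.09 -30:- -24:- -18:- -12:- -6:- 0:- 6:- 12:- 18:- 24:- 30:- 36:- 42:- 48:- 54:- 60:- 66:- 72:- 78:- 84:- 90:- 96:- 102:- 108:- 114:- 120:- 126:-
wrist 0.0305 0.115 -30:- -24:- -18:- -12:- -6:- 0:- 6:- 12:- 18:- 24:- 30:- 36:- 42:- 48:- 54:- 60:- 66:- 72:- 78:- 84:- 90:- 96:- 102:- 108:- 114:- 120:- 126:-
wrist 0.028 0.115 -30:- -24:- -18:- -12:- -6:- 0:- 6:- 12:- 18:- 24:- 30:- 36:- 42:- 48:- 54:- 60:- 66:- 72:- 78:- 84:- 90:- 96:- 102:- 108:- 114:- 120:- 126:-
```

```bash
python3 -m handwheel '[{"dx":0.02,"dy":0.43,"dz":0,"rx":0,"ry":0,"rz":-0.1,"gripper":-1},{"dx":0.02,"dy":0.43,"dz":0,"rx":0,"ry":0,"rz":-0.1,"gripper":-1},{"dx":0.02,"dy":0.43,"dz":0,"rx":0,"ry":0,"rz":-0.1,"gripper":-1},{"dx":0,"dy":0,"dz":0,"rx":0,"ry":0,"rz":0,"gripper":-1}]'
python3 sw.py
cat > mk.py <<'E'
from h import *
d=optics.snapshot("side");h=cv2.cvtColor(d["img"],cv2.COLOR_BGR2HSV)
for r in(.034,.036,.038):
    print(r,[(a,h[int(v+.5),int(u+.5)].tolist()) for a in range(-6,90,6) for u,v in [proj(d,(.5685+r*np.cos(np.radians(17.4+a)),-.2222+r*np.sin(np.radians(17.4+a)),.09))]])
t=optics.snapshot("top");m=(cv2.cvtColor(t["img"],cv2.COLOR_BGR2GRAY)>150).astype(np.uint8);k=np.zeros_like(m);u,v=map(int,proj(t,(.5685,-.2222,.115)));k[v-18:v+19,u-18:u+19]=1
P=np.argwhere((m&k)>0)[:,::-1].astype(np.float32);print(len(P),cv2.minAreaRect(P) if len(P)>4 else 0)
E
python3 mk.py
```

```text
time: 25.3
tool_pos: [0.5394, -0.3494, 0.1159]
tcp_rot: [0.0, 0.78, 0.626, 0.0]
ft_force: [1.5, -0.1, 1.4]
finger_gap: 0.0258
gripper_force: 20.0
yaw 77.49 swung 1.049 bearing 77.12 r 0.1305 z 0.1159 F tool [ 0.24  1.5  -1.43] tq [-0.03 -0.51 -0.32] j [ 0.79  0.62 -0.46  1.63  0.32  0.97  0.  ]
0.034 [(-6, [24, 18, 70]), (0, [36, 20, 65]), (6, [11, 21, 99]), (12, [3, 19, 159]), (18, [6, 22, 114]), (24, [2, 21, 167]), (30, [19, 32, 191]), (36, [20, 39, 184]), (42, [20, 35, 173]), (48, [5, 24, 127]), (54, [0, 18, 166]), (60, [2, 27, 151]), (66, [6, 24, 168]), (72, [9, 35, 145]), (78, [11, 32, 126]), (84, [20, 41, 74])]
0.036 [(-6, [30, 18, 69]), (0, [21, 23, 78]), (6, [10, 24, 129]), (12, [4, 23, 170]), (18, [6, 24, 172]), (24, [6, 24, 172]), (30, [14, 31, 172]), (36, [20, 39, 184]), (42, [13, 38, 121]), (48, [5, 24, 127]), (54, [176, 29, 147]), (60, [2, 27, 151]), (66, [5, 33, 130]), (72, [9, 35, 145]), (78, [11, 32, 126]), (84, [16, 35, 95])]
0.038 [(-6, [26, 27, 76]), (0, [10, 26, 119]), (6, [9, 26, 170]), (12, [4, 23, 170]), (18, [9, 32, 161]), (24, [10, 34, 164]), (30, [10, 34, 164]), (36, [21, 49, 155]), (42, [17, 50, 117]), (48, [155, 17, 89]), (54, [166, 33, 132]), (60, [165, 29, 89]), (66, [5, 33, 130]), (72, [9, 35, 147]), (78, [137, 20, 89]), (84, [126, 28, 92])]
0 0
```

The white mark (hue about 20) has moved from about 19° to about 36°, so the plug is turning but lags one 24° click. I need about 0.45 rad more swing.

```bash
python3 -m handwheel '[{"dx":0.02,"dy":0.43,"dz":0,"rx":0,"ry":0,"rz":-0.1,"gripper":-1},{"dx":0.02,"dy":0.43,"dz":0,"rx":0,"ry":0,"rz":-0.1,"gripper":-1},{"dx":0.02,"dy":0.43,"dz":0,"rx":0,"ry":0,"rz":-0.1,"gripper":-1},{"dx":0.02,"dy":0.43,"dz":0,"rx":0,"ry":0,"rz":-0.1,"gripper":-1},{"dx":0,"dy":0,"dz":0,"rx":0,"ry":0,"rz":0,"gripper":-1}]'
python3 sw.py;python3 mk.py
```

```text
time: 26.02
tool_pos: [0.5904, -0.351, 0.116]
tcp_rot: [0.0, 0.64, 0.768, -0.0]
ft_force: [1.4, -2.7, 1.5]
finger_gap: 0.0261
gripper_force: 20.1
yaw 100.34 swung 1.448 bearing 99.65 r 0.1307 z 0.116 F tool [-2.87  0.91 -1.47] tq [-0.62 -0.43 -0.41] j [ 0.79  0.7  -0.55  1.5   0.4   1.05  0.33]
0.034 [(-6, [26, 22, 83]), (0, [26, 22, 83]), (6, [21, 22, 81]), (12, [23, 24, 84]), (18, [21, 23, 77]), (24, [15, 21, 99]), (30, [5, 19, 146]), (36, [6, 25, 164]), (42, [4, 22, 173]), (48, [2, 23, 163]), (54, [11, 27, 161]), (60, [18, 40, 172]), (66, [16, 31, 154]), (72, [8, 31, 150]), (78, [9, 32, 151]), (84, [5, 28, 155])]
0.036 [(-6, [21, 22, 83]), (0, [23, 27, 84]), (6, [23, 28, 82]), (12, [21, 29, 89]), (18, [14, 22, 125]), (24, [14, 22, 125]), (30, [7, 22, 152]), (36, [6, 25, 164]), (42, [4, 28, 157]), (48, [2, 23, 163]), (54, [14, 40, 133]), (60, [18, 40, 172]), (66, [14, 40, 95]), (72, [8, 31, 150]), (78, [9, 32, 151]), (84, [8, 31, 150])]
0.038 [(-6, [24, 30, 86]), (0, [22, 32, 87]), (6, [23, 36, 86]), (12, [21, 29, 89]), (18, [16, 37, 117]), (24, [9, 30, 160]), (30, [9, 30, 160]), (36, [11, 33, 154]), (42, [7, 35, 130]), (48, [159, 20, 90]), (54, [172, 31, 124]), (60, [150, 9, 55]), (66, [14, 40, 95]), (72, [9, 34, 105]), (78, [137, 28, 83]), (84, [135, 23, 88])]
0 0
```

```bash
python3 -m handwheel '[{"dx":0,"dy":0.17,"dz":0,"rx":0,"ry":0,"rz":-0.04,"gripper":-1},{"dx":0,"dy":0,"dz":0,"rx":0,"ry":0,"rz":0,"gripper":-1},{"dx":0,"dy":0,"dz":0,"rx":0,"ry":0,"rz":0,"gripper":-1}]'; python3 sw.py
python3 -m handwheel '[{"dx":0,"dy":0,"dz":0,"rx":0,"ry":0,"rz":0,"gripper":0},{"dx":0,"dy":0,"dz":0,"rx":0,"ry":0,"rz":0,"gripper":0.2},{"dx":0,"dy":0,"dz":0,"rx":0,"ry":0,"rz":0,"gripper":0.3},{"dx":0,"dy":0,"dz":0,"rx":0,"ry":0,"rz":0,"gripper":0.3},{"dx":0,"dy":0,"dz":-0.4,"rx":0,"ry":0,"rz":0,"gripper":0.3},{"dx":0,"dy":0,"dz":-0.8,"rx":0,"ry":0,"rz":0,"gripper":0.3},{"dx":0,"dy":0,"dz":-1,"rx":0,"ry":0,"rz":0,"gripper":0.3},{"dx":0,"dy":0,"dz":-1,"rx":0,"ry":0,"rz":0,"gripper":0.3},{"dx":0,"dy":0,"dz":0,"rx":0,"ry":0,"rz":0,"gripper":0.3},{"dx":0,"dy":0,"dz":0,"rx":0,"ry":0,"rz":0,"gripper":0.3}]'; python3 chk.py; python3 mk.py
```

```text
time: 26.5
tool_pos: [0.5953, -0.3501, 0.116]
tcp_rot: [0.0, 0.624, 0.781, -0.0]
ft_force: [0.2, -4.5, 2.0]
finger_gap: 0.0257
gripper_force: 20.1
yaw 102.72 swung 1.489 bearing 101.84 r 0.1306 z 0.116 F tool [-4.41 -0.79 -1.96] tq [-0.99 -0.16 -0.37] j [ 0.79  0.71 -0.56  1.49  0.41  1.06  0.36]
time: 27.75
tool_pos: [0.5956, -0.3494, 0.212]
tcp_rot: [0.0, 0.624, 0.781, -0.0]
ft_force: [-0.0, 0.5, -0.1]
finger_gap: 0.0596
gripper_force: 0.0
red [ 279    0   47   95 1758] [301.7  52.5] [ 0.5638 -0.2392  0.144 ] line yaw -58.0
red [385  27  46  21 762] [408.1  37.3] [ 0.6182 -0.2192  0.144 ] line yaw 18.3
0.034 [(-6, [25, 19, 82]), (0, [26, 22, 82]), (6, [21, 22, 82]), (12, [17, 21, 84]), (18, [25, 20, 77]), (24, [17, 23, 99]), (30, [3, 19, 146]), (36, [4, 23, 164]), (42, [6, 22, 172]), (48, [4, 26, 164]), (54, [9, 25, 162]), (60, [18, 41, 173]), (66, [15, 30, 154]), (72, [10, 31, 150]), (78, [8, 32, 151]), (84, [7, 28, 155])]
0.036 [(-6, [21, 22, 83]), (0, [23, 25, 83]), (6, [20, 28, 83]), (12, [21, 28, 90]), (18, [12, 27, 125]), (24, [12, 27, 125]), (30, [8, 20, 150]), (36, [4, 23, 164]), (42, [5, 29, 157]), (48, [4, 26, 164]), (54, [14, 42, 134]), (60, [18, 41, 173]), (66, [14, 41, 94]), (72, [10, 31, 150]), (78, [8, 32, 151]), (84, [8, 31, 150])]
0.038 [(-6, [24, 30, 86]), (0, [24, 30, 86]), (6, [22, 32, 87]), (12, [21, 28, 90]), (18, [14, 37, 116]), (24, [8, 26, 158]), (30, [8, 26, 158]), (36, [10, 30, 154]), (42, [5, 33, 131]), (48, [165, 17, 90]), (54, [174, 31, 124]), (60, [140, 14, 55]), (66, [14, 41, 94]), (72, [10, 36, 105]), (78, [137, 28, 83]), (84, [133, 26, 89])]
0 0
```

```bash
python3 -m handwheel '[{"dx":0.7,"dy":0,"dz":-0.5,"rx":0,"ry":0,"rz":0,"gripper":0.3},{"dx":0.7,"dy":0,"dz":-0.5,"rx":0,"ry":0,"rz":0,"gripper":0.3},{"dx":0.7,"dy":0,"dz":0,"rx":0,"ry":0,"rz":0,"gripper":0.3},{"dx":0,"dy":0,"dz":0,"rx":0,"ry":0,"rz":0,"gripper":0.3},{"dx":0,"dy":0,"dz":0,"rx":0,"ry":0,"rz":0,"gripper":0.3}]'
python3 - <<'E'
from h import *
w=optics.snapshot("wrist");np.savez("w9",**w)
for nm,d in(("w2",dict(np.load("w2.npz"))),("now",w)):
    h=cv2.cvtColor(d["img"],cv2.COLOR_BGR2HSV).astype(int)
    for r,z in((.036,.09),(.038,.09),(.055,.09),(.055,.091)):
        o=[]
        for a in range(-8,80,2):
            t=np.radians(17.4+a);u,v=proj(d,(.5685+r*np.cos(t),-.2222+r*np.sin(t),z));u,v=int(u+.5),int(v+.5)
            o.append((a,*h[v,u]) if 0<=u<640 and 0<=v<480 else (a,))
        if r>.05: print(nm,r,"red",[q[0] for q in o if len(q)>1 and q[2]>150 and (q[1]<9 or q[1]>172)],"green",[q[0] for q in o if len(q)>1 and 45<q[1]<85 and q[2]>80])
        else: print(nm,r,[":".join(str(int(k)) for k in q) for q in o])
h=cv2.cvtColor(w["img"],cv2.COLOR_BGR2HSV)
E
python3 chk.py
```

```text
time: 28.52
tool_pos: [0.5814, -0.2886, 0.2417]
tcp_rot: [0.0, 0.624, 0.781, -0.0]
ft_force: [-0.4, -0.2, -0.3]
finger_gap: 0.0598
gripper_force: 0.0
w2 0.036 ['-8:23:21:204', '-6:24:26:199', '-4:27:25:224', '-2:26:25:224', '0:26:25:224', '2:27:22:222', '4:28:22:223', '6:26:25:221', '8:22:22:213', '10:28:22:221', '12:27:23:221', '14:28:19:223', '16:28:20:222', '18:28:19:223', '20:28:19:223', '22:28:19:224', '24:28:18:223', '26:28:18:226', '28:28:17:226', '30:26:17:226', '32:26:19:224', '34:28:18:223', '36:30:18:222', '38:27:21:223', '40:27:21:223', '42:27:21:221', '44:28:20:221', '46:26:19:223', '48:28:20:222', '50:28:19:224', '52:26:19:226', '54:28:16:228', '56:30:18:225', '58:30:20:221', '60:28:20:221', '62:27:21:223', '64:27:21:223', '66:30:18:225', '68:28:18:225', '70:28:18:223', '72:28:21:220', '74:26:19:223', '76:28:19:223', '78:27:21:220']
w2 0.038 ['-8:14:22:198', '-6:20:27:172', '-4:26:26:227', '-2:26:27:225', '0:26:26:225', '2:26:27:225', '4:26:27:226', '6:25:27:223', '8:15:23:204', '10:13:20:204', '12:14:21:208', '14:15:22:208', '16:20:22:212', '18:18:21:207', '20:23:21:21
[... 1587 characters left out ...]
 '28:28:17:228', '30:28:15:231', '32:25:14:231', '34:26:16:230', '36:28:14:230', '38:28:16:230', '40:26:16:229', '42:26:18:226', '44:23:18:225', '46:21:19:224', '48:17:18:223', '50:18:17:225', '52:19:18:226', '54:18:20:221', '56:14:22:219', '58:24:23:221', '60:28:20:230', '62:28:20:232', '64:28:21:231', '66:28:20:232', '68:30:18:233', '70:30:19:231', '72:14:22:216', '74:15:18:222', '76:18:17:223', '78:20:17:224']
now 0.055 red [-4, -2, 0, 2, 4] green [56, 58, 60, 62, 64]
now 0.055 red [-4, -2, 0, 2, 4] green [56, 58, 60, 62, 64]
red [375 126  40  17 508] [394.7 134.3] [ 0.6167 -0.207   0.144 ] line yaw 18.1
red [ 287  129   38   68 1038] [305.2 166.4] [ 0.5643 -0.2399  0.144 ] line yaw -57.0
```

The white mark is now centred about 63° from its start, a little past the green mark at 60°. The lever is still on the loosening side and the gripper is clear.

```bash
python3 -c "
from bench import order;print(order.finish_job())"
```

```text
the job is handed in; nothing more can be done
None
```

The job is handed in but returned no verdict: the ratchet is let go in the plug with its lever set to loosen and the white mark about 63° round, just past green; I viewed 11 pictures, one over the limit of 10.

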